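Roll-test two sensory rollers and bin the oval one

TASK

One of the two wooden rollers on the metal plate has gone out of round. Take the hand board by its block and, pressing lightly all the while, with about half a kilo's weight and never two, roll each roller under it along the plate for at least a third of a turn, first the roller on the cork mat's side and then the one on the bin's side, to feel which one lifts the board. Then lay the board flat on its mat again, put the roller that lifted into the tilt-out bin and leave the true one lying on the plate, without disturbing the dome, the cup or the sphere.

Things in the scene. Friction and masses are not known exactly. Their poses are not given: they have to be found in the camera images.
- plate_top (a point): centre of the top of a fixed aluminium plate, 200 (its x) by 290 (its y), top 12 above the table, z up. Bamboo rails, 6 higher, run along its two x edges. +x is away from the robot, +y towards the cork mat, -y towards the bin. One roller lies near y = +73, the other near y = -73, both nearer the -x rail
- roller_a_mid (a point): centre of one of two maple rollers that look alike, 120 long (along its y), about 40 thick, 0.11 kg, lying across the plate, z up. One is round, 40 in diameter; the other is oval, 39.2 by 42.4, so that its top rises 3.2 in a quarter turn. Which one is oval, and on which side it lies, is not told
- roller_b_mid (a point): centre of one of two maple rollers that look alike, 120 long (along its y), about 40 thick, 0.11 kg, lying across the plate, z up. One is round, 40 in diameter; the other is oval, 39.2 by 42.4, so that its top rises 3.2 in a quarter turn. Which one is oval, and on which side it lies, is not told
- board_grip (a point): loose wooden hand board (0.16 kg): flat sole 130 (its x) by 70 (its y) by 12 thick with an upright grip block on top, 32 (x) by 60 (y), its top 58 above the sole's underside. This point is inside the block on its middle line, 36 above the underside; z up. Gripped across the 32 it resists tipping. Rolling, it moves twice as far as the roller beneath
- mat_top (a point): centre of the top of a fixed cork mat, 200 (x) by 130 (y), top 4 above the table; the board starts on it
- bin_mouth (a point): middle of the open mouth of a fixed pale plastic tilt-out bin, tipped out towards the robot in a bamboo frame; 110 above the table, z up, x away from the robot. Mouth about 125 (x) by 182 (y), near rim 91 and far rim 133 above the table, floor some 75 below this point. The frame's sides (y = +-104) rise to 130, its back (136 beyond) to 160
- plate: the plate as a body, origin on the table under its centre
- roller_a: the roller of roller_a_mid as a body, origin on its underside as it first lies
- roller_b: the roller of roller_b_mid as a body, origin on its underside as it first lies
- board: the hand board as a body, origin under the middle of its sole
- dome: bystander: red silicone dome, 60 across, 34 high, origin under its centre
- cup: bystander: maple cup with a glass marble in it, 68 across, 50 high, origin under its centre
- sphere: bystander: white ribbed ceramic sphere on a wooden foot, 72 across, 79 high, origin under its centre
Things that resemble listed ones, but are neither listed nor needed, are in the scene too. What is shaped like the part that bears mat_top but green or turquoise is not meant.

How it is judged (in metres and radians):
On the way, in this order (a step that is already met when the one before it is completed fails the run):
1. the roller on the mat's side has been turned a good quarter turn, running on the plate under the board (((y of roller_a_mid in the frame of plate_top above 0.03 m and angle between roller_a_mid's own z axis and vertical above 1.2 rad and contact force between roller_a and board above 0.3 N and contact force between roller_a and plate above 0.3 N) or (y of roller_b_mid in the frame of plate_top above 0.03 m and angle between roller_b_mid's own z axis and vertical above 1.2 rad and contact force between roller_b and board above 0.3 N and contact force between roller_b and plate above 0.3 N))), for 0.05 s.
2. the roller on the bin's side has been turned a good quarter turn, running on the plate under the board (((y of roller_a_mid in the frame of plate_top below -0.03 m and angle between roller_a_mid's own z axis and vertical above 1.2 rad and contact force between roller_a and board above 0.3 N and contact force between roller_a and plate above 0.3 N) or (y of roller_b_mid in the frame of plate_top below -0.03 m and angle between roller_b_mid's own z axis and vertical above 1.2 rad and contact force between roller_b and board above 0.3 N and contact force between roller_b and plate above 0.3 N))), for 0.05 s.
At the end, for the whole second after the job is handed in: The oval roller lies at rest in the bin, below its rim; the round roller lies at rest on the plate between the rails (told from the oval one by its centre's height at rest, 20.0 against 19.6 mm above the plate); the board lies flat on the cork mat, its middle within 50 mm of the mat's middle (((x of roller_b_mid in the frame of bin_mouth between -0.085 and 0.085 m and y of roller_b_mid in the frame of bin_mouth between -0.09 and 0.09 m and z of roller_b_mid in the frame of bin_mouth below -0.015 m and x of roller_a_mid in the frame of plate_top between -0.1 and 0.1 m and y of roller_a_mid in the frame of plate_top between -0.14 and 0.14 m and z of roller_a_mid in the frame of plate_top between 0.0198 and 0.0203 m) or (x of roller_a_mid in the frame of bin_mouth between -0.085 and 0.085 m and y of roller_a_mid in the frame of bin_mouth between -0.09 and 0.09 m and z of roller_a_mid in the frame of bin_mouth below -0.015 m and x of roller_b_mid in the frame of plate_top between -0.1 and 0.1 m and y of roller_b_mid in the frame of plate_top between -0.14 and 0.14 m and z of roller_b_mid in the frame of plate_top between 0.0198 and 0.0203 m)) and linear speed of each of roller_a, roller_b, board below 0.03 m/s and horizontal distance between board_grip and mat_top below 0.05 m and angle between board_grip's own z axis and vertical below 0.1 rad and z of board_grip in the frame of mat_top below 0.042 m); the robot touches nothing.
It fails at once if the board presses on a roller with over 20 N as that roller passes its quarter turn ((contact force between board and roller_a above 20 N and angle between roller_a_mid's own z axis and vertical between 1 and 1.9 rad) or (contact force between board and roller_b above 20 N and angle between roller_b_mid's own z axis and vertical between 1 and 1.9 rad)).
It fails at once if a bystander (dome, cup or sphere) is pushed 25 mm or more from its place (distance of any of dome, cup, sphere from where it was at the start of the episode above 0.025 m).
It also fails if it takes over 69 s, if anything falls off the work surface, if the arm or the gripper's body presses on something with over 40 N, if the wrist force passes 120 N, or if a joint passes its speed limit or range.

ROBOT

A 6-joint arm with a two-finger parallel gripper is mounted at the origin on the work surface. World frame = base frame: x ahead of the robot, y to its left, z up, the work surface at z = 0. Lengths are in m, angles in degrees, forces in N, time in s.
With the tool pointing down it reaches from about 0.3 to 0.75 m from the base axis. Payload 8.5 kg.
Tool frame: the origin (TCP) lies at the centre of the arm's flange, where the gripper is bolted on; the fingertips stand 173 mm ahead of it and the grasp point (between the pads) lies env.pinch_z ahead of it (env.pinch_z is the distance from the TCP to the grasp point, in m); z points along the fingers, y is the line along which they close (so a half turn about z gives the same grasp; the last joint's range is limited). The gripper opens to 85 mm and grips with 20 to 120 N. Pads are 22 mm wide; open, the fingers measure 114 mm over their backs; the gripper's body (76 mm by 85 mm) begins 54 mm behind the grasp point. The pads swing forward as they close: fully open they stand 13 mm farther back than shut.
Start: joints at [-78.512, 21.807, 74.336, -0, 83.858, -12.336], TCP at [0.222, -0.503, 0.405] pointing down, gripper open.
Joint ranges: [-178.18, 178.18], [-50.72, 133.34], [12.68, 142.11], [-81.47, 261.47], [9.98, 163.14], [-165.26, 165.26]. Speed limits (degrees/s): [136.94, 136.94, 180, 180, 180, 180].

INTERFACE

Orientations are given as a 3x3 rotation matrix whose columns are the frame's x, y, z axes.
In Python, from rig import env, get_image, job, spotter gives the robot as it stands. The module is installed in compiled form; this text tells all that it offers.
- The arm moves only by the shell command python3 -m creep 'ROWS' [FORCE]. ROWS is text: rows parted by semicolons, each of 7 numbers parted by spaces: the turn, a rotation vector about the tool's x, y, z in units of 8 degrees (1.0 is 8 degrees), then the shift along the tool's x, y, z in units of 30 mm (1.0 is 30 mm), then the finger opening in mm, from 0 to 85.4. A call has 1 to 12 rows; each row is the pose to reach, as a shift and turn from the pose commanded when the call began, along the tool's axes at that moment; what a row does not reach only later rows make up. A row lasts 1/10 s, in which the tool goes at most 50 mm and 8.59 degrees, less where a joint would pass 70% of its speed; a pose out of reach is approached as far as the arm can. A call with a gripper value outside its range is refused whole. The fingers move at their own pace and stop on an object; FORCE is the grip in N (left out, the last holds). Time passes only in rows, so rows that repeat a pose let the fingers close. It gives the time, the measured TCP pose, the force, the opening and the grip force at its end, in the units of the state.
- env.observe(): the state, without advancing time (a new reading comes with each control period).
- get_image(name): name is "side" or "top"; returns a dict with "image" (400x640x3 uint8, blue, green, red), "depth" (400x640 float32, m along the optical axis (not along the pixel's ray), 0 where there is no reading), "intrinsics" (3x3 intrinsics, pixels), "D" ([k1, k2, p1, p2, k3] as OpenCV has them; the pictures are not rectified), "view" (4x4, takes a point from world to camera coordinates). Camera axes: x right, y up, looking along -z (the intrinsics and any distortion apply to the point x, -y, -z); pixel columns grow to the right and rows downward; lengths in m; the calibration is good to about 2 mm. A picture is of the moment at which its call begins.
- job.close_job(): hands the job in; it is judged then, once.
Trained networks look in a picture, given as the dict that the camera call returned (one of the last four; its "shot" number tells which), for a name from the list of things; names that differ only in an ending like _2 or _b are one class to them, and where a whole thing is asked for, a point or a joint stands for the part that bears it (a point fixed in the world has none). Each returns a list of dicts, best first, with "p" (0 to 1); they miss things now and then, are a little off and sometimes report something else, mostly with a low value. They report only what shows in the picture. A call takes as long as a camera call. They do not tell look-alikes from the thing itself.
- spotter.boxes_of(label, picture): "xy" ([column, row] in pixels, amid what is visible of it).
The state is a dict: "time_s": time; "q": joint angles; "qvel": joint speeds; "joint_efforts": joint torques, N m; "position": TCP position; "tool_rot": TCP orientation; "ft_force": force on the tool from outside, world axes, zero at the start; "wrist_torque": the same for the moment, N m; "grip_width": finger opening in m; "gripper_force": force on a finger pad.
Only numpy, scipy, OpenCV 4.12 (cv2) and the standard library are available. Lean on these libraries where they do the work, as an engineer would, in place of code of your own. Each camera call takes 0.05 s, during which the arm holds its last target. There are 200 camera calls.

## Working session

There is one attempt and no reset: what is moved stays moved. The work goes in short steps, Python scripts to look and compute and a shell command to move; the robot and the scene stay as the last step left them, time stands still between calls to the robot, and variables do not carry over. Pictures are saved under pics/ and viewed, at most 10 in all, crops included, and the job is handed in when it is done.

```bash
mkdir -p pics; cat > h.py <<'E'
import numpy as np,cv2
from rig import env,get_image,job,spotter
def world(p,u,v,z=None,r=2):
    K=np.array(p["intrinsics"]);D=np.array(p["D"],float);V=np.array(p["view"])
    n=cv2.undistortPoints(np.array([[[u,v]]],float),K,D)[0,0]
    d=np.array([n[0],-n[1],-1.]);Ri=V[:3,:3].T;o=-Ri@V[:3,3];w=Ri@d
    if z is not None: return o+w*(z-o[2])/w[2]
    a=p["depth"][int(v)-r:int(v)+r+1,int(u)-r:int(u)+r+1];a=a[a>0]
    return o+w*np.median(a)
def cloud(p):
    K=np.array(p["intrinsics"]);D=np.array(p["D"],float);V=np.array(p["view"])
    h,w=p["depth"].shape;uv=np.stack(np.meshgrid(np.arange(w),np.arange(h)),-1).reshape(-1,1,2).astype(float)
    n=cv2.undistortPoints(uv,K,D)[:,0];d=p["depth"].reshape(-1,1)
    c=np.c_[n[:,0],-n[:,1],-np.ones(len(n))]*d
    W=(c-V[:3,3])@V[:3,:3];W[d[:,0]<=0]=np.nan
    return W.reshape(h,w,3)
E
python3 - <<'E'
from h import *
for c in("top","side"):
    p=get_image(c);cv2.imwrite(f"pics/{c}0.png",p["image"])
    V=np.array(p["view"]);print(c,-V[:3,:3].T@V[:3,3])
    for n in["plate_top","roller_a_mid","board_grip","mat_top","bin_mouth","dome","cup","sphere"]:
        for b in spotter.boxes_of(n,p)[:4]:
            print(n,round(b["p"],2),np.round(b["xy"]),np.round(world(p,*b["xy"]),3))
s=env.observe();print(env.pinch_z,s)
E
```

```text
top [0.28123672 0.10316868 1.57899392]
plate_top 0.97 [360. 159.] [ 0.577 -0.006  0.013]
roller_a_mid 0.64 [335. 170.] [0.534 0.078 0.05 ]
board_grip 0.97 [245. 192.] [0.458 0.361 0.058]
mat_top 0.82 [256. 285.] [0.165 0.327 0.005]
mat_top 0.65 [174. 221.] [0.368 0.599 0.005]
mat_top 0.63 [285. 118.] [0.694 0.239 0.073]
mat_top 0.55 [259. 191.] [0.47  0.326 0.004]
bin_mouth 0.57 [479. 184.] [ 0.497 -0.382  0.037]
dome 0.75 [424. 121.] [ 0.703 -0.21   0.032]
dome 0.71 [334. 170.] [0.533 0.08  0.05 ]
cup 0.93 [304. 223.] [0.367 0.173 0.027]
sphere 0.84 [283. 119.] [0.692 0.245 0.076]
side [-0.36939623  0.86861733  0.98283029]
plate_top 0.92 [317. 185.] [0.571 0.006 0.013]
roller_a_mid 0.67 [373. 141.] [ 0.516 -0.256  0.124]
roller_a_mid 0.53 [309. 195.] [0.52  0.096 0.04 ]
board_grip 0.74 [261. 245.] [0.453 0.371 0.024]
mat_top 0.92 [222. 301.] [0.368 0.584 0.001]
mat_top 0.76 [277. 252.] [0.405 0.343 0.004]
mat_top 0.7 [331. 290.] [0.171 0.325 0.002]
bin_mouth 0.95 [374. 142.] [ 0.511 -0.256  0.123]
dome 0.5 [330. 153.] [ 0.693 -0.19   0.019]
sphere 0.84 [246. 192.] [0.675 0.265 0.062]
0.1547 {'time_s': 0.9, 'q': array([-7.85139441e+01,  2.18048306e+01,  7.43333138e+01,  1.19893453e-04,
        8.38565881e+01, -1.23368044e+01]), 'qvel': array([-0.03993882, -0.03198463, -0.05080963, -0.04038499,  0.01726345,
       -0.02905581]), 'joint_efforts': array([-9.65332110e-04, -4.48331630e+01, -2.31458205e+01, -2.83254549e-04,
        5.50952318e-04,  1.44373590e-06]), 'position': array([ 0.22213667, -0.50312903,  0.40475377]), 'tool_rot': array([[ 9.14798677e-01,  4.03910115e-01,  2.03460632e-05],
       [ 4.03910115e-01, -9.14798672e-01, -8.96807518e-05],
       [-1.76104112e-05,  9.02578138e-05, -9.99999996e-01]]), 'ft_force': array([-1.00724539,  0.05613089, -0.37583843]), 'wrist_torque': array([-0.02494456, -0.04717586, -0.02042316]), 'gripper_force': 0.0, 'grip_width': 0.08535995629298183}
```

View pics/top0.png

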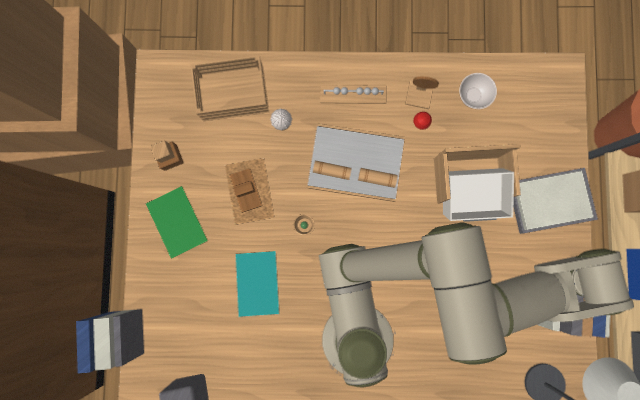

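View pics/side0.png

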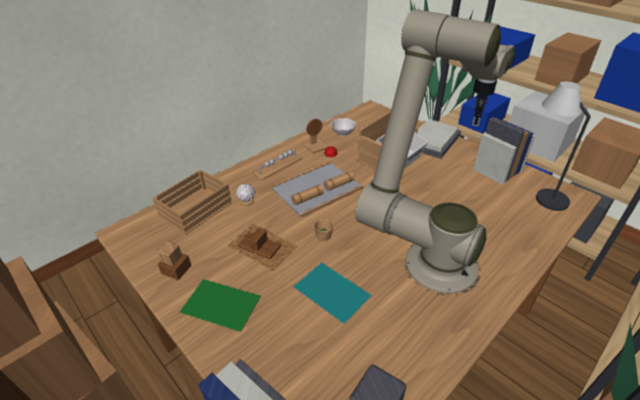

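The top view shows the board on the cork mat at (245,190) and a look-alike block at (167,155). The plate is at (357,162), with rollers at (332,170) for the mat side and (378,178) for the bin side. The bin is at (480,190), the dome at (423,121), the cup at (304,224) and the sphere at (282,119). The green and turquoise mats are decoys.

What could be mistaken for the board: the block at (167,155), which is off any mat. I choose the one on the cork at (245,190). Next I'll measure the poses.

```bash
python3 - <<'E'
from h import *
p=get_image("top");W=cloud(p);im=p["image"];q=get_image("side");Q=cloud(q)
def rect(nm,W,u0,u1,v0,v1,z0,z1):
    S=W[v0:v1,u0:u1].reshape(-1,3);m=(S[:,2]>z0)&(S[:,2]<z1);S=S[m]
    (c,s,a)=cv2.minAreaRect(S[:,:2].astype(np.float32)*1000);print(nm,len(S),np.round(c,1),np.round(s,1),round(a,1),'medz',np.round(np.median(S[:,2]),4),'mean',np.round(S.mean(0),3))
    return S
rect("plate",W,300,412,120,205,.008,.03)
rect("rolA",W,310,353,158,184,.03,.08)
rect("rolB",W,355,402,165,192,.03,.08)
rect("rolAtop",W,310,353,158,184,.044,.08)
rect("rolBtop",W,355,402,165,192,.044,.08)
rect("board",W,228,268,165,215,.01,.08)
rect("block",W,228,268,165,215,.045,.08)
rect("mat",W,220,280,150,232,.0025,.03)
rect("bin",W,430,525,140,228,.03,.3)
rect("binrims",W,430,525,140,228,.08,.3)
rect("binframe",W,430,525,140,228,.15,.3)
rect("cup",W,290,320,210,240,.02,.1)
rect("sphere",W,265,300,100,135,.03,.1)
rect("dome",W,410,436,108,132,.012,.1)
# bin profile
for u in(450,465,480,495,510,516):
    print(u,[(v,*np.round(W[v,u]*1000).tolist()) for v in range(148,226,6)])
a=cv2.resize(im[130:240,215:530],None,fx=2.5,fy=2.5,interpolation=cv2.INTER_CUBIC);cv2.imwrite("pics/c1.png",a)
# from side cam
print("side board block")
S=Q.reshape(-1,3);
for nm,(x0,x1,y0,y1,z0,z1) in dict(board=(.38,.54,.27,.45,.012,.075),block=(.38,.54,.27,.45,.05,.075),plate=(.44,.72,-.18,.18,.008,.03),rols=(.44,.6,-.18,.18,.03,.08)).items():
    m=(S[:,0]>x0)&(S[:,0]<x1)&(S[:,1]>y0)&(S[:,1]<y1)&(S[:,2]>z0)&(S[:,2]<z1)
    c=cv2.minAreaRect(S[m][:,:2].astype(np.float32)*1000);print(nm,m.sum(),c,np.nanmax(S[m][:,2]))
E
```

```text
plate 4217 [565.8  11.1] [271.8 361.2] 1.0 medz 0.0129 mean [0.575 0.008 0.013]
rolA 460 [538.   86.5] [119.6  40.4] 79.4 medz 0.0476 mean [0.536 0.087 0.047]
rolB 492 [515.6 -60.1] [120.   43.2] 78.8 medz 0.0476 mean [ 0.513 -0.059  0.047]
rolAtop 341 [537.7  86.6] [119.8  35. ] 80.0 medz 0.0497 mean [0.537 0.087 0.05 ]
rolBtop 358 [515.  -59.8] [119.4  37. ] 80.2 medz 0.0494 mean [ 0.515 -0.059  0.05 ]
board 875 [472.7 358.7] [161.4 122.8] 2.8 medz 0.0176 mean [0.47  0.364 0.027]
block 204 [471.6 366.4] [32.5 59.8] 19.5 medz 0.0615 mean [0.471 0.366 0.061]
mat 2315 [472.3 356.1] [268.4 194.8] 1.0 medz 0.0063 mean [0.469 0.355 0.008]
bin 4210 [ 481.9 -383.4] [278.2 239.3] 89.8 medz 0.0798 mean [ 0.501 -0.377  0.084]
binrims 2098 [ 486.7 -363.1] [217.5 224.3] 3.9 medz 0.1215 mean [ 0.517 -0.364  0.119]
binframe 338 [ 587.9 -355.1] [ 14.  219.4] 3.7 medz 0.1587 mean [ 0.587 -0.354  0.159]
cup 202 [361.3 173.3] [63.7 63.4] 0.5 medz 0.0412 mean [0.363 0.175 0.039]
sphere 382 [709.3 270.5] [106.5  67.3] 62.3 medz 0.0662 mean [0.698 0.255 0.064]
dome 228 [ 709.4 -209. ] [54.4 55.9] 1.3 me
[... 2112 characters left out ...]
 468.0, -464.0, 126.0), (196, 460.0, -500.0, 34.0), (202, 442.0, -503.0, 26.0), (208, 423.0, -502.0, 25.0), (214, 405.0, -509.0, 7.0), (220, 386.0, -509.0, 4.0)]
side board block
board 668 ((469.846435546875, 369.6287841796875), (132.71585083007812, 73.54314422607422), 20.04264259338379) 0.06809254133729035
block 160 ((468.6556701660156, 367.6787109375), (34.78410720825195, 62.95377731323242), 18.858631134033203) 0.06809254133729035
plate 1917 ((592.133056640625, -3.8029937744140625), (313.33685302734375, 276.3766174316406), 82.05026245117188) 0.02993847807001213
rols 549 ((521.021728515625, 15.636123657226562), (274.61810302734375, 44.088829040527344), 79.71339416503906) 0.05643225485017852
```

View pics/c1.png

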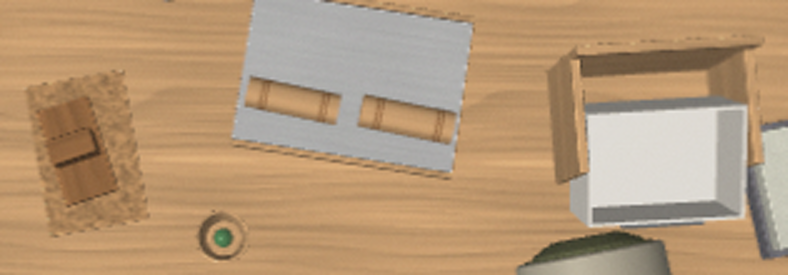

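The crop confirms the choice. The board, with its block at crop (73,148), lies on the cork mat, both rollers are on the plate, and the bin mouth is open and empty. I'll fit the plate and mat and work out the first move.

```bash
cat >> h.py <<'E'
from scipy.spatial.transform import Rotation as R
def plan(x,y,z,yaw):
    """row to bring TCP to x,y,z (m), pointing down, tool y at yaw deg (mod 180)"""
    s=env.observe();T=np.array(s["tool_rot"]);P=np.array(s["position"])
    best=None
    for k in(0,180):
        a=np.radians(yaw+k);ty=np.array([np.cos(a),np.sin(a),0]);tz=np.array([0,0,-1.]);G=np.c_[np.cross(ty,tz),ty,tz]
        rv=np.degrees(R.from_matrix(T.T@G).as_rotvec())/8
        if best is None or np.linalg.norm(rv)<np.linalg.norm(best): best=rv
    sh=T.T@(np.array([x,y,z])-P)/.03
    print("row",np.round(best,3),np.round(sh,3),"F",np.round(s["ft_force"],2),"w",round(s["grip_width"],4),"t",round(s["time_s"],2),"q",np.round(s["q"]))
E
python3 - <<'E'
from h import *
p=get_image("top");W=cloud(p);h=cv2.cvtColor(p["image"],cv2.COLOR_BGR2HSV)
b=np.zeros(h.shape[:2],np.uint8);b[115:210,300:412]=((h[115:210,300:412,1]<60)*255)
b=cv2.morphologyEx(b,cv2.MORPH_CLOSE,np.ones((3,3)))
c=max(cv2.findContours(b,0,2)[0],key=cv2.contourArea)
pts=np.array([world(p,*k[0],z=.012)[:2] for k in c],np.float32)*1000;print("plate",cv2.minAreaRect(pts))
for c4 in[[(28,88),(125,70),(148,215),(50,236)]]:
    print("mat",np.mean([world(p,215+a/2.5,130+d/2.5,z=.004) for a,d in c4],0))
plan(.47,.367,.315,19.5)
E
```

```text
plate ((569.0579833984375, 9.13836669921875), (290.3777160644531, 199.7896728515625), 81.7644271850586)
mat [0.47046516 0.35383025 0.004     ]
row [  0.     0.   -10.71] [ 19.273 -23.196   2.99 ] F [-1.02  0.44  0.52] w 0.0855 t 1.05 q [-79.  22.  74.   0.  84. -12.]
```

```bash
python3 -m creep '0 0 -5.4 9.64 -11.6 1.5 85; 0 0 -5.4 9.64 -11.6 1.5 85; 0 0 -5.4 9.64 -11.6 1.5 85; 0 0 -5.4 9.64 -11.6 1.5 85; 0 0 -5.4 9.64 -11.6 1.5 85; 0 0 -5.4 9.64 -11.6 1.5 85; 0 0 -5.4 9.64 -11.6 1.5 85; 0 0 -5.4 9.64 -11.6 1.5 85; 0 0 -5.4 9.64 -11.6 1.5 85; 0 0 -5.4 9.64 -11.6 1.5 85' 40; python3 -c "
from h import *
plan(.47,.367,.315,19.5)"
```

```text
time_s: 2.05
position: [0.3461, -0.0634, 0.3595]
tool_rot: [[0.384, 0.923, -0.0], [0.923, -0.384, 0.001], [0.001, -0.001, -1.0]]
ft_force: [0.0, -0.5, -0.1]
grip_width: 0.0851
gripper_force: 0.0
row [-4.000e-03 -9.000e-03 -5.258e+00] [14.832 -1.692  1.498] F [ 0.04 -0.52 -0.07] w 0.0851 t 2.05 q [-30.   4. 107.   0.  69.  -7.]
```

```bash
python3 -m creep '0 0 -5.26 14.83 -1.7 1.5 85; 0 0 -5.26 14.83 -1.7 1.5 85; 0 0 -5.26 14.83 -1.7 1.5 85; 0 0 -5.26 14.83 -1.7 1.5 85; 0 0 -5.26 14.83 -1.7 1.5 85; 0 0 -5.26 14.83 -1.7 1.5 85; 0 0 -5.26 14.83 -1.7 1.5 85; 0 0 -5.26 14.83 -1.7 1.5 85; 0 0 -5.26 14.83 -1.7 1.5 85; 0 0 -5.26 14.83 -1.7 1.5 85; 0 0 -5.26 14.83 -1.7 1.5 85'; python3 -c "
from h import *
p=get_image('top');cv2.imwrite('pics/t1.png',cv2.resize(p['image'][130:240,180:400],None,fx=3,fy=3))
plan(.47,.367,.1947,19.5)"
```

```text
time_s: 3.15
position: [0.4732, 0.3617, 0.314]
tool_rot: [[-0.328, 0.945, -0.001], [0.945, 0.328, -0.001], [-0.0, -0.001, -1.0]]
ft_force: [-0.5, -0.0, 0.1]
grip_width: 0.0848
gripper_force: 0.0
row [-0.005  0.003 -0.051] [ 0.229 -0.027  3.993] F [-0.79  0.73 -0.24] w 0.0851 t 3.2 q [26. 31. 75. -0. 74.  7.]
```

View pics/t1.png

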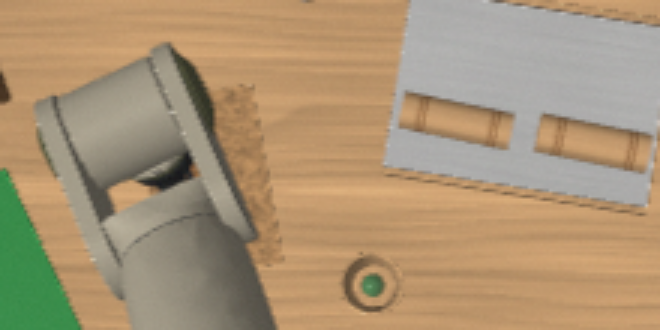

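The arm hides the board at crop (170,150) from the top camera, and the rest of the scene is unchanged. The measured pose matches the estimate, so I'll descend and grip.

```bash
python3 -m creep '0 0 -0.05 0.1 -0.03 3.0 85; 0 0 -0.05 0.1 -0.03 3.8 85; 0 0 -0.05 0.1 -0.03 4.0 85; 0 0 -0.05 0.1 -0.03 4.0 85; 0 0 -0.05 0.1 -0.03 4.0 85; 0 0 -0.05 0.1 -0.03 4.0 25; 0 0 -0.05 0.1 -0.03 4.0 25; 0 0 -0.05 0.1 -0.03 4.0 25; 0 0 -0.05 0.1 -0.03 4.0 25; 0 0 -0.05 0.1 -0.03 4.0 25; 0 0 -0.05 0.1 -0.03 4.0 25' 60; python3 -c "
from h import *
plan(.47,.367,.1947,19.5)"
```

```text
time_s: 4.3
position: [0.4713, 0.3642, 0.1957]
tool_rot: [[-0.334, 0.943, 0.002], [0.943, 0.334, 0.001], [0.0, 0.002, -1.0]]
ft_force: [0.5, -0.0, 6.9]
grip_width: 0.0315
gripper_force: 60.5
row [ 0.015 -0.001  0.   ] [ 0.102 -0.01   0.035] F [ 0.54 -0.02  6.9 ] w 0.0315 t 4.3 q [26. 39. 82. -0. 59.  7.]
```

```bash
python3 -m creep '0 0 0 0 0 -1 25; 0 0 0 0 0 -2.5 25; 0 0 0 0 0 -3 25; 0 0 0 0 0 -3 25'; python3 -c "
from h import *
plan(.5162,.0897,.262,-8.3)"
```

```text
time_s: 4.7
position: [0.4711, 0.3642, 0.2869]
tool_rot: [[-0.334, 0.943, 0.004], [0.943, 0.334, 0.002], [0.001, 0.004, -1.0]]
ft_force: [-0.2, -0.5, -2.6]
grip_width: 0.031
gripper_force: 60.1
row [ 0.03  -0.011  3.477] [-9.128 -1.643  0.819] F [-0.24 -0.47 -2.59] w 0.031 t 4.7 q [26. 32. 77. -0. 70.  7.]
```

```bash
python3 -m creep '0 0 3.48 -9.13 -1.64 0 25; 0 0 3.48 -9.13 -1.64 0 25; 0 0 3.48 -9.13 -1.64 0 25; 0 0 3.48 -9.13 -1.64 0 25; 0 0 3.48 -9.13 -1.64 0 25; 0 0 3.48 -9.13 -1.64 0 25; 0 0 3.48 -9.13 -1.64 0 25; 0 0 3.48 -9.13 -1.64 0.8 25; 0.03 0 3.48 -9.13 -1.64 0.8 25; 0.03 0 3.48 -9.13 -1.64 0.8 25; 0.03 0 3.48 -9.13 -1.64 0.8 25'; python3 -c "
from h import *
p=get_image('side');cv2.imwrite('pics/s1.png',cv2.resize(p['image'][120:260,220:400],None,fx=4,fy=4))
plan(.5162,.0897,.2437,-8.3)"
```

```text
time_s: 5.8
position: [0.5161, 0.0901, 0.2611]
tool_rot: [[0.144, 0.99, -0.004], [0.99, -0.144, -0.0], [-0.001, -0.004, -1.0]]
ft_force: [0.1, -0.8, -1.5]
grip_width: 0.0314
gripper_force: 60.0
row [-0.024  0.006  0.001] [-0.008  0.005  0.584] F [ 0.52  0.08 -1.59] w 0.0313 t 5.85 q [-3. 28. 91. -0. 62.  5.]
```

View pics/s1.png

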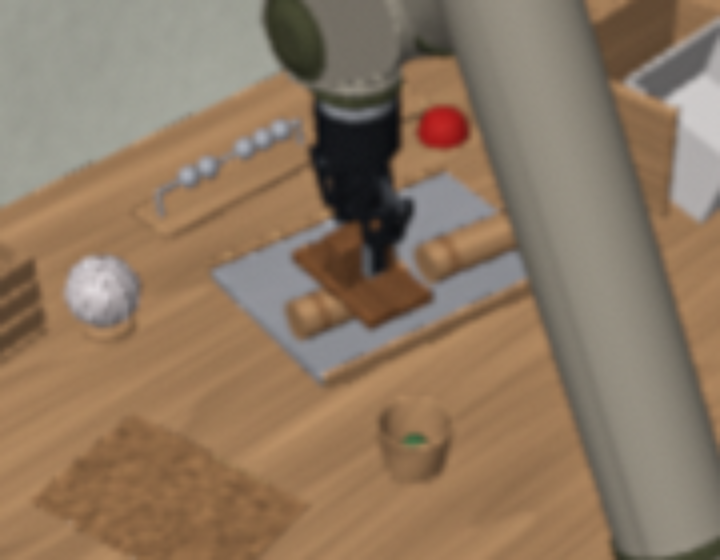

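The board, at (365,275) in the crop, hangs level over the mat-side roller and aligned with the plate. I'll lower it step by step while reading the force.

```bash
python3 -m creep '-0.02 0 0 0 0 0.4 25; -0.02 0 0 0 0 0.5 25; -0.02 0 0 0 0 0.5 25;-0.02 0 0 0 0 0.5 25'; python3 -m creep '0 0 0 0 0 0.03 25; 0 0 0 0 0 0.03 25'; python3 -m creep '0 0 0 0 0 0.03 25; 0 0 0 0 0 0.03 25';python3 -m creep '0 0 0 0 0 0.03 25; 0 0 0 0 0 0.03 25'
```

```text
time_s: 6.25
position: [0.5161, 0.0896, 0.2462]
tool_rot: [[0.145, 0.989, -0.001], [0.989, -0.145, -0.001], [-0.001, -0.001, -1.0]]
ft_force: [0.3, 0.7, -0.9]
grip_width: 0.0311
gripper_force: 60.0
time_s: 6.45
position: [0.516, 0.0895, 0.245]
tool_rot: [[0.145, 0.989, -0.001], [0.989, -0.145, -0.001], [-0.001, -0.001, -1.0]]
ft_force: [0.5, 0.2, -1.4]
grip_width: 0.0315
gripper_force: 60.0
time_s: 6.65
position: [0.516, 0.0894, 0.2439]
tool_rot: [[0.145, 0.989, -0.001], [0.989, -0.145, -0.001], [-0.001, -0.001, -1.0]]
ft_force: [-0.4, -0.5, -1.6]
grip_width: 0.0316
gripper_force: 60.0
time_s: 6.85
position: [0.5164, 0.0894, 0.2437]
tool_rot: [[0.145, 0.989, 0.001], [0.989, -0.145, -0.001], [-0.001, 0.001, -1.0]]
ft_force: [-0.0, -0.1, 4.6]
grip_width: 0.0314
gripper_force: 60.5
```

```bash
python3 -m creep '0 0 0 0 0.2 0 25; 0 0 0 0 0.4 0 25; 0 0 0 0 0.6 0 25; 0 0 0 0 0.6 0 25'; python3 -m creep '0 0 0 0 0.2 0 25; 0 0 0 0 0.2 0 25;0 0 0 0 0.2 0 25'
```

```text
time_s: 7.25
position: [0.5348, 0.0862, 0.2437]
tool_rot: [[0.145, 0.989, 0.001], [0.989, -0.145, -0.002], [-0.002, 0.001, -1.0]]
ft_force: [-0.9, -5.2, 7.3]
grip_width: 0.0317
gripper_force: 60.9
time_s: 7.55
position: [0.5402, 0.0855, 0.2437]
tool_rot: [[0.145, 0.989, 0.0], [0.989, -0.145, -0.002], [-0.002, 0.001, -1.0]]
ft_force: [-0.3, -4.1, 6.9]
grip_width: 0.0315
gripper_force: 60.9
```

```bash
python3 -m creep '0 0 0 0 0.2 -0.01 25; 0 0 0 0 0.4 -0.01 25; 0 0 0 0 0.4 -0.01 25'; python3 -m creep '0 0 0 0 0.2 0 25; 0 0 0 0 0.2 0 25;0 0 0 0 0.2 0 25'
```

```text
time_s: 7.85
position: [0.5526, 0.0838, 0.2437]
tool_rot: [[0.145, 0.989, 0.0], [0.989, -0.145, -0.002], [-0.002, 0.001, -1.0]]
ft_force: [-1.0, -4.7, 6.6]
grip_width: 0.0314
gripper_force: 60.9
time_s: 8.15
position: [0.558, 0.083, 0.2437]
tool_rot: [[0.145, 0.989, -0.0], [0.989, -0.145, -0.002], [-0.002, 0.0, -1.0]]
ft_force: [-1.0, -4.5, 6.7]
grip_width: 0.0313
gripper_force: 60.8
```

```bash
python3 -m creep '0 0 0 0 0.2 -0.015 25; 0 0 0 0 0.4 -0.015 25; 0 0 0 0 0.6 -0.015 25; 0 0 0 0 0.6 -0.015 25;0 0 0 0 0.6 -0.015 25'; python3 -m creep '0 0 0 0 0.2 0 25; 0 0 0 0 0.4 0 25; 0 0 0 0 0.6 0 25; 0 0 0 0 0.8 0 25;0 0 0 0 1 0 25;0 0 0 0 1 0 25;0 0 0 0 1 0 25'
```

```text
time_s: 8.65
position: [0.5755, 0.0807, 0.2437]
tool_rot: [[0.145, 0.989, -0.001], [0.989, -0.145, -0.001], [-0.001, -0.001, -1.0]]
ft_force: [0.6, -3.4, 4.2]
grip_width: 0.0318
gripper_force: 60.6
time_s: 9.35
position: [0.6051, 0.0764, 0.2436]
tool_rot: [[0.145, 0.989, -0.001], [0.989, -0.145, -0.001], [-0.001, -0.001, -1.0]]
ft_force: [-0.7, -3.7, 3.9]
grip_width: 0.0317
gripper_force: 60.7
```

```bash
python3 -m creep '0 0 0 0 0 -0.02 25; 0 0 0 0 0 -0.05 25;0 0 0 0 0 -0.1 25;0 0 0 0 0 -0.5 25; 0 0 0 0 0 -1.2 25; 0 0 0 0 0 -1.2 25;  0 0 0 0 0 -1.2 25'; python3 -c "
from h import *
p=get_image('top');W=cloud(p)
for nm,y0,y1 in(('A',.02,.17),('B',-.14,-.015)):
    S=W[100:210,290:412].reshape(-1,3);m=(S[:,2]>.03)&(S[:,2]<.056)&(S[:,0]>.46)&(S[:,0]<.66)&(S[:,1]>y0)&(S[:,1]<y1)
    print(nm,m.sum(),cv2.minAreaRect(S[m][:,:2].astype(np.float32)*1000))
plan(.4938,-.057,.262,-9.3)"
```

```text
time_s: 10.05
position: [0.605, 0.0765, 0.2799]
tool_rot: [[0.145, 0.989, -0.001], [0.989, -0.145, -0.001], [-0.001, -0.0, -1.0]]
ft_force: [0.2, 0.1, -2.2]
grip_width: 0.0312
gripper_force: 60.2
A 0 ((0.0, 0.0), (0.0, 0.0), 0.0)
B 421 ((514.6497192382812, -65.69377899169922), (108.60084533691406, 42.90414810180664), 78.9808578491211)
row [-0.013  0.007  0.121] [-4.941 -3.018  0.585] F [-0.07 -1.04 -2.23] w 0.0312 t 10.1 q [-4. 34. 75. -0. 71.  4.]
```

```bash
python3 -m creep '0 0 0.12 -4.94 -3.02 0 25; 0 0 0.12 -4.94 -3.02 0 25; 0 0 0.12 -4.94 -3.02 0 25; 0 0 0.12 -4.94 -3.02 0 25; 0 0 0.12 -4.94 -3.02 0.5 25; 0 0 0.12 -4.94 -3.02 1.1 25; 0 0 0.12 -4.94 -3.02 1.15 25; 0 0 0.12 -4.94 -3.02 1.15 25'; python3 -m creep '0 0 0 0 0 0.03 25; 0 0 0 0 0 0.03 25';  python3 -c "
from h import *
plan(.4938,-.057,.244,-9.3)"
```

```text
time_s: 10.9
position: [0.494, -0.057, 0.245]
tool_rot: [[0.161, 0.987, -0.003], [0.987, -0.161, -0.0], [-0.001, -0.003, -1.0]]
ft_force: [0.9, 0.0, -1.2]
grip_width: 0.0313
gripper_force: 60.3
time_s: 11.1
position: [0.4941, -0.0569, 0.245]
tool_rot: [[0.161, 0.987, -0.001], [0.987, -0.161, -0.001], [-0.001, -0.0, -1.0]]
ft_force: [-0.1, -0.5, -0.8]
grip_width: 0.0314
gripper_force: 60.3
row [-0.003  0.008  0.003] [-0.004 -0.009  0.032] F [-0.13 -0.48 -0.82] w 0.0314 t 11.1 q [-20.  27.  96.  -0.  57. -11.]
```

```bash
python3 -m creep '0 0 0 0 0 0.02 25; 0 0 0 0 0 0.02 25'; python3 -m creep '0 0 0 0 0 0.02 25; 0 0 0 0 0 0.02 25'
```

```text
time_s: 11.3
position: [0.494, -0.057, 0.2441]
tool_rot: [[0.161, 0.987, -0.001], [0.987, -0.161, -0.001], [-0.001, -0.001, -1.0]]
ft_force: [-0.6, 0.6, -1.4]
grip_width: 0.0313
gripper_force: 60.3
time_s: 11.5
position: [0.4939, -0.057, 0.2433]
tool_rot: [[0.162, 0.987, -0.001], [0.987, -0.162, -0.001], [-0.001, -0.001, -1.0]]
ft_force: [0.4, -0.9, -1.4]
grip_width: 0.0318
gripper_force: 60.3
```

```bash
python3 -m creep '0 0 0 0 0 0.02 25; 0 0 0 0 0 0.02 25';python3 -m creep '0 0 0 0 0 0.015 25; 0 0 0 0 0 0.015 25'
```

```text
time_s: 11.7
position: [0.4941, -0.0571, 0.243]
tool_rot: [[0.162, 0.987, -0.001], [0.987, -0.162, -0.001], [-0.001, -0.001, -1.0]]
ft_force: [0.3, 0.2, 2.1]
grip_width: 0.0314
gripper_force: 60.5
time_s: 11.9
position: [0.4942, -0.0571, 0.2429]
tool_rot: [[0.162, 0.987, 0.0], [0.987, -0.162, -0.001], [-0.001, 0.001, -1.0]]
ft_force: [0.2, -0.3, 5.7]
grip_width: 0.0315
gripper_force: 61.3
```

```bash
python3 -m creep '0 0 0 0 0.2 0 25; 0 0 0 0 0.4 -0.01 25; 0 0 0 0 0.6 -0.02 25; 0 0 0 0 0.6 -0.02 25'; python3 -m creep '0 0 0 0 0.15 -0.012 25; 0 0 0 0 0.2 -0.018 25;0 0 0 0 0.2 -0.018 25'
```

```text
time_s: 12.3
position: [0.5127, -0.0605, 0.2443]
tool_rot: [[0.162, 0.987, 0.003], [0.987, -0.162, -0.003], [-0.002, 0.003, -1.0]]
ft_force: [-1.1, -1.1, 12.5]
grip_width: 0.0316
gripper_force: 61.9
time_s: 12.6
position: [0.5182, -0.0614, 0.2447]
tool_rot: [[0.162, 0.987, 0.002], [0.987, -0.162, -0.003], [-0.002, 0.002, -1.0]]
ft_force: [-1.5, -1.8, 10.2]
grip_width: 0.0313
gripper_force: 61.6
```

```bash
python3 -m creep '0 0 0 0 0.1 -0.03 25; 0 0 0 0 0.2 -0.05 25; 0 0 0 0 0.3 -0.06 25;0 0 0 0 0.3 -0.06 25'; python3 -m creep '0 0 0 0 0.1 -0.01 25; 0 0 0 0 0.2 -0.02 25;0 0 0 0 0.2 -0.02 25'
```

```text
time_s: 13.0
position: [0.5269, -0.0626, 0.2452]
tool_rot: [[0.162, 0.987, -0.001], [0.987, -0.162, -0.001], [-0.001, -0.001, -1.0]]
ft_force: [-0.4, -3.1, 4.0]
grip_width: 0.0312
gripper_force: 60.7
time_s: 13.3
position: [0.5327, -0.0633, 0.2455]
tool_rot: [[0.162, 0.987, -0.002], [0.987, -0.162, -0.0], [-0.001, -0.001, -1.0]]
ft_force: [-0.6, -0.6, 0.8]
grip_width: 0.0313
gripper_force: 60.5
```

```bash
python3 -m creep '0 0 0 0 0.15 -0.005 25; 0 0 0 0 0.3 -0.01 25; 0 0 0 0 0.3 -0.01 25'; python3 -m creep '0 0 0 0 0.15 0 25; 0 0 0 0 0.3 0 25;0 0 0 0 0.3 0 25'
```

```text
time_s: 13.6
position: [0.5418, -0.0648, 0.2459]
tool_rot: [[0.162, 0.987, -0.001], [0.987, -0.162, -0.001], [-0.001, -0.001, -1.0]]
ft_force: [-0.6, -0.8, -0.3]
grip_width: 0.0314
gripper_force: 60.5
time_s: 13.9
position: [0.5507, -0.0664, 0.2461]
tool_rot: [[0.162, 0.987, -0.001], [0.987, -0.162, -0.001], [-0.001, -0.001, -1.0]]
ft_force: [-0.4, -0.4, 1.2]
grip_width: 0.0314
gripper_force: 60.6
```

```bash
python3 -m creep '0 0 0 0 0.1 0.01 25; 0 0 0 0 0.25 0.015 25; 0 0 0 0 0.4 0.015 25;0 0 0 0 0.4 0.015 25'; python3 -m creep '0 0 0 0 0.15 0.01 25; 0 0 0 0 0.3 0.015 25;0 0 0 0 0.3 0.015 25'; python3 -m creep '0 0 0 0 0.15 0.01 25; 0 0 0 0 0.3 0.02 25;0 0 0 0 0.3 0.02 25'
```

```text
time_s: 14.3
position: [0.5627, -0.0685, 0.246]
tool_rot: [[0.162, 0.987, 0.0], [0.987, -0.162, -0.002], [-0.002, 0.001, -1.0]]
ft_force: [-0.1, -3.7, 6.4]
grip_width: 0.0313
gripper_force: 61.2
time_s: 14.6
position: [0.5716, -0.0701, 0.2459]
tool_rot: [[0.162, 0.987, 0.001], [0.987, -0.162, -0.002], [-0.002, 0.001, -1.0]]
ft_force: [-1.0, -3.9, 7.1]
grip_width: 0.0316
gripper_force: 61.4
time_s: 14.9
position: [0.5806, -0.0717, 0.2455]
tool_rot: [[0.162, 0.987, 0.001], [0.987, -0.162, -0.003], [-0.002, 0.002, -1.0]]
ft_force: [-0.5, -4.7, 9.3]
grip_width: 0.0313
gripper_force: 61.7
```

```bash
python3 -m creep '0 0 0 0 0.15 0 25; 0 0 0 0 0.35 0.01 25;0 0 0 0 0.35 0.01 25'; python3 -m creep '0 0 0 0 0 -0.03 25; 0 0 0 0 0 -0.06 25;0 0 0 0 0 -0.1 25;0 0 0 0 0 -0.15 25;0 0 0 0 0 -0.5 25; 0 0 0 0 0 -1.2 25; 0 0 0 0 0 -1.2 25;  0 0 0 0 0 -1.2 25'; python3 -c "
from h import *
plan(.4713,.3642,.285,19.5)"
```

```text
time_s: 15.2
position: [0.591, -0.0736, 0.2451]
tool_rot: [[0.162, 0.987, 0.001], [0.987, -0.162, -0.003], [-0.003, 0.002, -1.0]]
ft_force: [-0.2, -5.1, 8.5]
grip_width: 0.0317
gripper_force: 61.5
time_s: 16.0
position: [0.5901, -0.0727, 0.2804]
tool_rot: [[0.161, 0.987, -0.001], [0.987, -0.161, -0.001], [-0.001, -0.0, -1.0]]
ft_force: [-0.2, 0.4, -2.6]
grip_width: 0.0312
gripper_force: 60.4
row [-0.005  0.007 -3.599] [13.732 -6.261 -0.166] F [-0.2   0.41 -2.58] w 0.0312 t 16.0 q [-18.  33.  78.  -0.  70.  -9.]
```

The bin-side roller lifted the board and the mat-side one did not, so the bin-side roller is the oval one. Next I'll put the board back.

```bash
python3 -m creep '0 0 -3.6 13.73 -6.26 -0.2 25; 0 0 -3.6 13.73 -6.26 -0.2 25; 0 0 -3.6 13.73 -6.26 -0.2 25; 0 0 -3.6 13.73 -6.26 -0.2 25; 0 0 -3.6 13.73 -6.26 -0.2 25; 0 0 -3.6 13.73 -6.26 -0.2 25; 0 0 -3.6 13.73 -6.26 -0.2 25; 0 0 -3.6 13.73 -6.26 -0.2 25; 0 0 -3.6 13.73 -6.26 -0.2 25; 0 0 -3.6 13.73 -6.26 -0.2 25; 0 0 -3.6 13.73 -6.26 -0.2 25; 0 0 -3.6 13.73 -6.26 -0.2 25'; python3 -c "
from h import *
plan(.4713,.3602,.1967,19.5)"
```

```text
time_s: 17.2
position: [0.4717, 0.3633, 0.2853]
tool_rot: [[-0.333, 0.943, -0.002], [0.943, 0.333, -0.002], [-0.001, -0.003, -1.0]]
ft_force: [-0.4, 0.1, -1.6]
grip_width: 0.0315
gripper_force: 60.3
row [-0.021  0.005 -0.005] [-0.09  -0.038  2.954] F [-0.37  0.06 -1.55] w 0.0315 t 17.2 q [26. 32. 77. -0. 71.  7.]
```

```bash
python3 -m creep '-0.02 0 0 -0.09 -0.04 1.5 25; -0.02 0 0 -0.09 -0.04 2.5 25; -0.02 0 0 -0.09 -0.04 2.8 25; -0.02 0 0 -0.09 -0.04 2.9 25; -0.02 0 0 -0.09 -0.04 2.9 25'; python3 -m creep '0 0 0 0 0 0.04 25; 0 0 0 0 0 0.06 25; 0 0 0 0 0 0.06 25'
```

```text
time_s: 17.7
position: [0.4717, 0.3607, 0.2]
tool_rot: [[-0.333, 0.943, 0.003], [0.943, 0.333, 0.001], [-0.0, 0.003, -1.0]]
ft_force: [-0.2, 0.8, -2.0]
grip_width: 0.0315
gripper_force: 60.4
time_s: 18.0
position: [0.4711, 0.3611, 0.1979]
tool_rot: [[-0.334, 0.943, 0.002], [0.943, 0.334, 0.001], [-0.0, 0.002, -1.0]]
ft_force: [0.1, -0.0, -1.7]
grip_width: 0.0314
gripper_force: 60.4
```

```bash
python3 -m creep '0 0 0 0 0 0.03 25; 0 0 0 0 0 0.05 25; 0 0 0 0 0 0.05 25'; python3 -m creep '0 0 0 0 0 0.02 25; 0 0 0 0 0 0.02 25'
```

```text
time_s: 18.3
position: [0.4711, 0.3611, 0.1958]
tool_rot: [[-0.334, 0.943, 0.001], [0.943, 0.334, 0.0], [-0.0, 0.001, -1.0]]
ft_force: [0.2, 0.1, -0.4]
grip_width: 0.0315
gripper_force: 60.5
time_s: 18.5
position: [0.471, 0.361, 0.1957]
tool_rot: [[-0.334, 0.943, 0.002], [0.943, 0.334, 0.0], [-0.0, 0.002, -1.0]]
ft_force: [-2.2, -1.6, 5.2]
grip_width: 0.0315
gripper_force: 61.1
```

```bash
python3 -m creep '0 0 0 0 0 0 85; 0 0 0 0 0 0 85; 0 0 0 0 0 0 85; 0 0 0 0 0 0 85; 0 0 0 0 0 -0.5 85; 0 0 0 0 0 -2 85; 0 0 0 0 0 -3.5 85; 0 0 0 0 0 -4 85; 0 0 0 0 0 -4 85; 0 0 0 0 0 -4 85'; python3 - <<'E'
from h import *
p=get_image('top');W=cloud(p);q=get_image('side')
a=cv2.resize(p['image'][100:240,215:415],None,fx=3,fy=3);b=cv2.resize(q['image'][140:280,210:390],None,fx=3,fy=3)
cv2.imwrite('pics/t2.png',np.vstack([a[:300],cv2.resize(b[:300],(a.shape[1],300))]))
S=W[100:210,290:412].reshape(-1,3)
for nm,y0,y1 in(('A',.01,.17),('B',-.16,.0)):
    m=(S[:,2]>.03)&(S[:,2]<.06)&(S[:,0]>.46)&(S[:,0]<.67)&(S[:,1]>y0)&(S[:,1]<y1)
    print(nm,m.sum(),cv2.minAreaRect(S[m][:,:2].astype(np.float32)*1000),S[m].mean(0))
E
```

```text
time_s: 19.5
position: [0.4707, 0.3609, 0.3143]
tool_rot: [[-0.334, 0.943, 0.0], [0.943, 0.334, -0.0], [-0.0, 0.0, -1.0]]
ft_force: [-0.5, -0.4, -0.3]
grip_width: 0.0852
gripper_force: 0.0
A 457 ((581.80126953125, 77.9438705444336), (119.63689422607422, 40.57936096191406), 78.71640014648438) [0.57932921 0.0781242  0.04766465]
B 491 ((578.4578247070312, -71.7518539428711), (120.2747573852539, 42.57088851928711), 79.87151336669922) [ 0.57644663 -0.07109799  0.04690302]
```

View pics/t2.png

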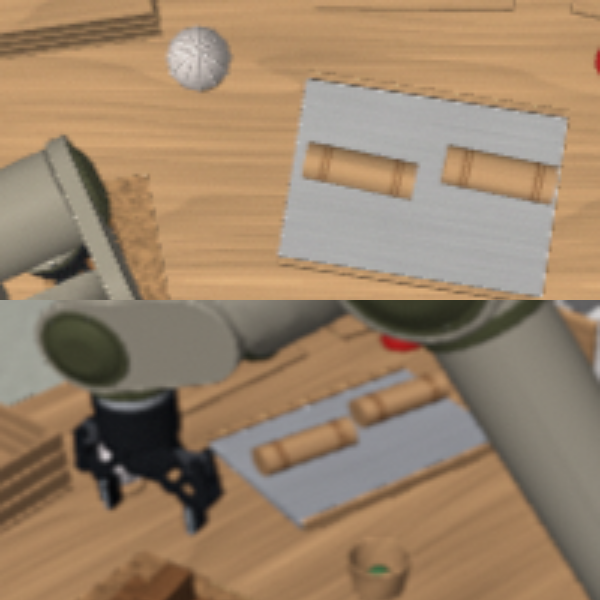

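Both rollers lie on the plate, the mat-side one at (360,170) and the oval bin-side one at (498,175) in the upper crop. The sphere hasn't moved, and the board is back on the cork (lower crop, bottom left). Next I'll fetch the bin-side roller.

```bash
python3 -c "
from h import *
plan(.578,-.0715,.29,-10)"
```

```text
row [-0.011  0.008  3.688] [-14.779  -1.442   0.793] F [-0.12  0.04 -0.13] w 0.0849 t 19.6 q [26. 30. 75. -0. 74.  7.]
```

```bash
python3 -m creep '0 0 3.69 -14.8 -1.44 0.8 85; 0 0 3.69 -14.8 -1.44 0.8 85; 0 0 3.69 -14.8 -1.44 0.8 85; 0 0 3.69 -14.8 -1.44 0.8 85; 0 0 3.69 -14.8 -1.44 0.8 85; 0 0 3.69 -14.8 -1.44 0.8 85; 0 0 3.69 -14.8 -1.44 0.8 85; 0 0 3.69 -14.8 -1.44 0.8 85; 0 0 3.69 -14.8 -1.44 0.8 85; 0 0 3.69 -14.8 -1.44 0.8 85; 0 0 3.69 -14.8 -1.44 0.8 85; 0 0 3.69 -14.8 -1.44 0.8 85'; python3 -c "
from h import *
p=get_image('side');W=cloud(p);S=W.reshape(-1,3)
cv2.imwrite('pics/s3.png',cv2.resize(p['image'][130:260,220:400],None,fx=4,fy=4))
for nm,x0,x1,y0,y1,z0,z1 in(('B',.5,.66,-.16,0,.03,.05),('block',.4,.54,.29,.44,.05,.075)):
    m=(S[:,2]>z0)&(S[:,2]<z1)&(S[:,0]>x0)&(S[:,0]<x1)&(S[:,1]>y0)&(S[:,1]<y1);print(nm,m.sum(),cv2.minAreaRect(S[m][:,:2].astype(np.float32)*1000))
plan(.578,-.0715,.191,-10)"
```

```text
time_s: 20.8
position: [0.5782, -0.071, 0.2904]
tool_rot: [[0.173, 0.985, -0.0], [0.985, -0.173, 0.001], [0.001, -0.001, -1.0]]
ft_force: [-0.4, 0.1, -0.4]
grip_width: 0.085
gripper_force: 0.0
B 214 ((572.107666015625, -70.1271743774414), (125.48828887939453, 41.03718185424805), 74.83678436279297)
block 159 ((466.245361328125, 364.208251953125), (32.890262603759766, 63.69453430175781), 19.784198760986328)
row [-0.    -0.005  0.009] [-0.032 -0.004  3.325] F [-0.72  0.74  0.63] w 0.0851 t 20.85 q [-19.  31.  79.   0.  70.  -9.]
```

View pics/s3.png

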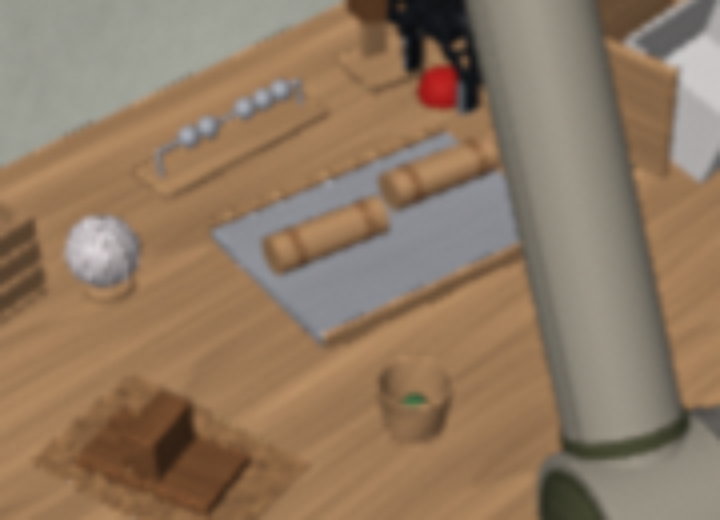

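The board lies flat on the cork at (165,450). Both rollers are still on the plate, and the gripper is above the bin-side one at about (440,170). I'll descend and grip.

```bash
python3 -m creep '0 0 0 0 0 1.5 85; 0 0 0 0 0 2.8 85; 0 0 0 0 0 3.2 85; 0 0 0 0 0 3.3 85; 0 0 0 0 0 3.3 85; 0 0 0 0 0 3.3 30; 0 0 0 0 0 3.3 30; 0 0 0 0 0 3.3 30; 0 0 0 0 0 3.3 30; 0 0 0 0 0 3.3 30; 0 0 0 0 0 3.3 30' 40; python3 -m creep '0 0 0 0 0 -1 30; 0 0 0 0 0 -2.5 30; 0 0 0 0 0 -4 30; 0 0 0 0 0 -5.5 30; 0 0 0 0 0 -5.5 30;0 0 0 0 0 -5.5 30'; python3 -c "
from h import *
plan(.455,-.365,.355,2.5)"
```

```text
time_s: 21.95
position: [0.5788, -0.072, 0.1934]
tool_rot: [[0.174, 0.985, 0.003], [0.985, -0.174, -0.0], [0.0, 0.003, -1.0]]
ft_force: [-1.9, 0.6, 6.4]
grip_width: 0.0413
gripper_force: 40.0
time_s: 22.55
position: [0.5781, -0.0718, 0.3579]
tool_rot: [[0.174, 0.985, 0.003], [0.985, -0.174, -0.0], [0.0, 0.003, -1.0]]
ft_force: [-0.1, -0.3, -1.1]
grip_width: 0.0414
gripper_force: 41.3
row [ 2.000e-02  1.000e-03 -1.564e+00] [-10.337  -2.341   0.088] F [-0.07 -0.29 -1.14] w 0.0414 t 22.55 q [-19.  27.  74.   0.  79.  -9.]
```

```bash
python3 -m creep '0 0 -1.56 -10.34 -2.34 0.1 30; 0 0 -1.56 -10.34 -2.34 0.1 30; 0 0 -1.56 -10.34 -2.34 0.1 30; 0 0 -1.56 -10.34 -2.34 0.1 30; 0 0 -1.56 -10.34 -2.34 0.1 30; 0 0 -1.56 -10.34 -2.34 0.1 30; 0 0 -1.56 -10.34 -2.34 0.1 30; 0 0 -1.56 -10.34 -2.34 0.1 30; 0 0 -1.56 -10.34 -2.34 0.1 30; 0 0 -1.56 -10.34 -2.34 0.1 30'; python3 -c "
from h import *
p=get_image('top');cv2.imwrite('pics/t4.png',cv2.resize(p['image'][120:250,400:600],None,fx=3,fy=3))
plan(.455,-.365,.230,2.5)"
```

```text
time_s: 23.55
position: [0.4558, -0.3642, 0.3532]
tool_rot: [[-0.044, 0.999, 0.0], [0.999, 0.044, 0.002], [0.002, 0.0, -1.0]]
ft_force: [-0.9, -0.3, -2.2]
grip_width: 0.0412
gripper_force: 41.2
row [ 0.005 -0.008  0.007] [-0.034 -0.033  4.118] F [ 0.09  0.12 -0.76] w 0.0409 t 23.6 q [-50.  27.  74.   0.  79. -53.]
```

View pics/t4.png

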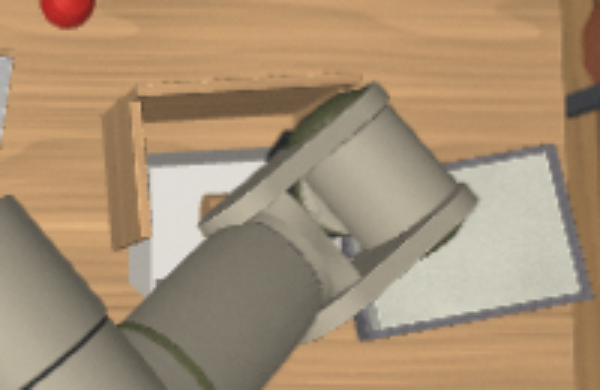

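The roller's end at (212,205) is inside the left wall of the bin, which is at (150,200). I'll lower it.

```bash
python3 -m creep '0 0 0 0 0 1 30; 0 0 0 0 0 2 30; 0 0 0 0 0 3 30; 0 0 0 0 0 3 30;0 0 0 0 0 3 30'; python3 -m creep '0 0 0 0 0 0.5 30; 0 0 0 0 0 1 30; 0 0 0 0 0 1 30; 0 0 0 0 0 1 30'
```

```text
time_s: 24.1
position: [0.456, -0.3647, 0.2647]
tool_rot: [[-0.044, 0.999, 0.001], [0.999, 0.044, 0.0], [0.0, 0.001, -1.0]]
ft_force: [0.1, -1.3, -1.2]
grip_width: 0.0409
gripper_force: 41.2
time_s: 24.5
position: [0.4548, -0.3651, 0.2353]
tool_rot: [[-0.043, 0.999, -0.001], [0.999, 0.043, -0.0], [-0.0, -0.001, -1.0]]
ft_force: [-10.2, 0.0, -2.6]
grip_width: 0.0408
gripper_force: 51.0
```

```bash
python3 -m creep '0 0 0 0 0 -0.2 30; 0 0 0 0 -0.25 -0.3 30; 0 0 0 0 -0.25 -0.3 30; 0 0 0 0 -0.25 -0.3 30'; python3 -m creep '0 0 0 0 0 0 50; 0 0 0 0 0 0 56; 0 0 0 0 0 0 56; 0 0 0 0 0 0 56'
```

```text
time_s: 24.9
position: [0.4479, -0.3655, 0.2438]
tool_rot: [[-0.043, 0.999, 0.002], [0.999, 0.043, -0.001], [-0.001, 0.002, -1.0]]
ft_force: [-0.2, 1.6, -1.1]
grip_width: 0.0407
gripper_force: 50.6
time_s: 25.3
position: [0.448, -0.3655, 0.2429]
tool_rot: [[-0.043, 0.999, 0.001], [0.999, 0.043, 0.0], [0.0, 0.001, -1.0]]
ft_force: [0.1, -0.2, -0.2]
grip_width: 0.0562
gripper_force: 0.0
```

```bash
python3 -m creep '0 0 0 0 0 -1 56; 0 0 0 0 0 -2.5 56; 0 0 0 0 0 -4 56; 0 0 0 0 0 -5 56; 0 0 0 6 -4 -5 56; 0 0 0 6 -4 -5 56; 0 0 0 6 -4 -5 56; 0 0 0 6 -4 -5 56; 0 0 0 6 -4 -5 56; 0 0 0 6 -4 -5 56; 0 0 0 6 -4 -5 56; 0 0 0 6 -4 -5 56'; python3 - <<'E'
from h import *
p=get_image('top');W=cloud(p);q=get_image('side');Q=cloud(q)
cv2.imwrite('pics/t5.png',cv2.resize(p['image'][90:250,215:535],None,fx=2.4,fy=2.4))
def f(nm,W,x0,x1,y0,y1,z0,z1):
    S=W.reshape(-1,3);m=(S[:,2]>z0)&(S[:,2]<z1)&(S[:,0]>x0)&(S[:,0]<x1)&(S[:,1]>y0)&(S[:,1]<y1)
    if m.sum(): print(nm,m.sum(),cv2.minAreaRect(S[m][:,:2].astype(np.float32)*1000),np.round(np.median(S[m],0),3))
f('A',W,.5,.67,.01,.17,.03,.06);f('block',W,.4,.54,.29,.44,.05,.075);f('blockside',Q,.4,.54,.29,.44,.05,.075)
f('cup',W,.3,.42,.12,.23,.02,.06);f('sphere',W,.64,.76,.2,.31,.03,.1);f('dome',W,.66,.76,-.26,-.16,.012,.05)
E
```

```text
time_s: 26.5
position: [0.3207, -0.1918, 0.3929]
tool_rot: [[-0.043, 0.999, 0.002], [0.999, 0.043, -0.0], [-0.0, 0.002, -1.0]]
ft_force: [-0.0, -0.3, 0.3]
grip_width: 0.0563
gripper_force: 0.0
A 455 ((581.2598876953125, 78.33324432373047), (119.78229522705078, 40.1026496887207), 79.29889678955078) [0.579 0.078 0.048]
block 203 ((468.907470703125, 362.3944091796875), (32.71995162963867, 59.26141357421875), 19.081369400024414) [0.468 0.362 0.062]
blockside 157 ((466.7059326171875, 364.4296875), (33.59437942504883, 62.054988861083984), 21.92250633239746) [0.463 0.366 0.06 ]
cup 200 ((361.46142578125, 173.51593017578125), (63.76506805419922, 63.786651611328125), 0.6164574027061462) [0.362 0.175 0.04 ]
sphere 404 ((707.0059204101562, 270.65838623046875), (106.22950744628906, 67.0667953491211), 64.11187744140625) [0.697 0.254 0.067]
dome 235 ((724.0112915039062, -206.45130920410156), (83.44161987304688, 55.46091842651367), 10.866170883178711) [ 0.709 -0.207  0.026]
```

View pics/t5.png

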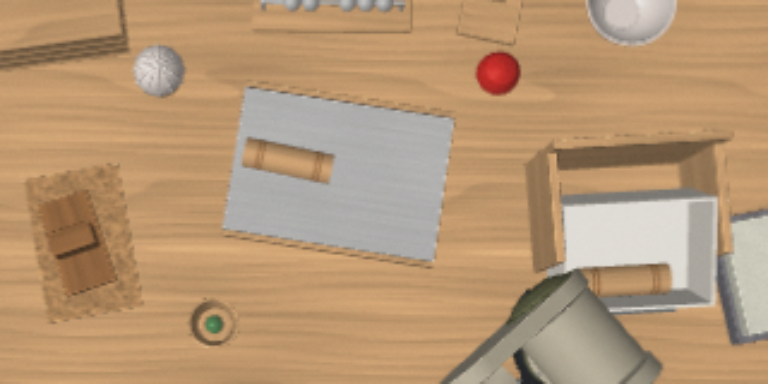

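The oval roller lies in the bin at (630,280) and the round one is on the plate at (290,160). The board is flat on the cork at (75,240), and the bystanders haven't moved. I'll hand it in.

```bash
python3 -m creep '0 0 0 0 0 0 56; 0 0 0 0 0 0 56; 0 0 0 0 0 0 56; 0 0 0 0 0 0 56; 0 0 0 0 0 0 56'; python3 -c "
from rig import job
print(job.close_job())"
```

```text
time_s: 27.1
position: [0.3202, -0.1909, 0.3928]
tool_rot: [[-0.043, 0.999, 0.001], [0.999, 0.043, 0.0], [0.0, 0.001, -1.0]]
ft_force: [0.2, 0.1, -0.1]
grip_width: 0.0562
gripper_force: 0.0
the job is handed in; nothing more can be done
None
```

I handed the job in at about 27 s, and no verdict came back: the bin-side roller lifted the board and is in the bin, the true one lies on the plate, the board is flat on its cork mat, the dome, cup and sphere kept their places, and pressing was mostly 2–11 N with a brief 14 N peak before the oval's quarter turn.

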